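# Clamp a robot leg link in the bench press by its ball knob

### The arm

A 6-joint arm with a two-finger parallel gripper is mounted at the origin on the work surface. World frame = base frame: x ahead of the robot, y to its left, z up, the work surface at z = 0. Lengths are in mm, angles in rad, forces in N, time in s.
With the tool pointing down it reaches from about 325 to 925 mm from the base axis. Payload 3.1 kg.
Tool frame: the origin (TCP) lies midway between the tips of the shut fingers; the grasp point (between the pads) lies 19 mm behind it (grasp_offset is the z of the grasp point in the tool frame, in mm); z points along the fingers, y is the direction in which the jaws open and shut (so a half turn about z gives the same grasp; the last joint's range is limited). The gripper opens to 85 mm and grips with 20 to 120 N. Pads are 22 mm wide; open, the fingers measure 114 mm over their backs; the gripper's body (76 mm by 85 mm) begins 54 mm behind the grasp point. The pads swing forward as they close: fully open they stand 13 mm farther back than shut.
Start: joints at [1.212, 0.217, 1.613, -0, 1.311, -0.112], TCP at [152.669, 606.079, 231.3] pointing down, gripper open.
Joint ranges: [-2.75, 2.75], [-0.78, 2.1], [0.31, 2.55], [-1.13, 4.27], [0.13, 2.63], [-2.58, 2.58]. Speed limits (rad/s): [2.79, 2.79, 3.14, 3.14, 3.14, 3.14].

### API

Orientations are given as a unit quaternion [x, y, z, w].
In Python, from plant import * gives the robot as it stands. The module is installed in compiled form; this text tells all that it offers.
- The arm moves only by the tool step_arm, never from a script. Its argument "commands" is a list of rows, each a list of 3 entries, a list of its own where there are three numbers: the opening, from 0 (shut) to 1 (fully open), then the shift along the world's x, y, z in cm, then the turn about the world's z in rad. In form: [[hand, [tx, ty, tz], yaw], ...]. A call has 1 to 10 rows; each row shifts and turns the commanded pose from where the row before left it; what a row does not reach is not made up. A row lasts 1/8 s, in which the tool goes at most 62.5 mm and 10.7 degrees, less where a joint would pass 70% of its speed; a pose out of reach is approached as far as the arm can. A call with a gripper value outside its range is refused whole. The fingers move at their own pace and stop on an object; "squeeze" is the grip in N (left out, the last holds). Time passes only in rows, so rows that do not move let the fingers close. It gives the time, the measured TCP pose, the force and the opening at its end, in the units of the state.
- sense(): the state, without advancing time (a new reading comes with each control period).
- get_image(name): name is "side" or "top" or "wrist"; returns the picture (480x640x3 uint8, red, green, blue); there is no depth.
- calibration(name): a dict with "intrinsics" (3x3 intrinsics, pixels), "world_to_cam" (4x4, takes a point from world to camera coordinates). Camera axes: x right, y up, looking along -z (the intrinsics and any distortion apply to the point x, -y, -z); pixel columns grow to the right and rows downward; lengths in mm; the calibration is good to about 2 mm. A picture is of the moment at which its call begins: read the wrist's pose just before it. calibration takes no time and is no camera call; for the wrist camera it gives the pose at the moment of the call.
- hand_in(): hands the job in, once; it reports no verdict.
Trained networks look in the newest picture that a camera, given by its name, has taken for a name from the list of things; names that differ only in an ending like _2 or _b are one class to them, and where a whole thing is asked for, a point or a joint stands for the part that bears it (a point fixed in the world has none). Each returns a list of dicts, best first, with "confidence" (0 to 1); they miss things now and then, are a little off and sometimes report something else, mostly with a low value. They report only what shows in the picture. A call takes as long as a camera call. They do not tell look-alikes from the thing itself.
- cut_out(camera, label): "mask" (480x640 bool, what is visible of it) and "pixel" ([column, row] in pixels, amid what is visible of it).
The state is a dict: "time": time; "joint_pos": joint angles; "joint_vel": joint speeds; "tau": joint torques, N m; "ee_pos": TCP position; "ee_rot": TCP orientation; "ft_force": force on the tool from outside, world axes, zero at the start; "moment": the same for the moment, N m; "finger_gap": finger opening in mm.
Only numpy, scipy, OpenCV 4.12 (cv2) and the standard library are available. Lean on these libraries where they do the work, as an engineer would, in place of code of your own. Each camera call takes 0.05 s, during which the arm holds its last target.

### The job

Slide the white leg link along its guides until it is fully home against the press's end stop. Then screw the press down with the red ball knob (clockwise seen from above, several strokes, gripped across the ball's widest part) until you feel the foot bear on the link, and give it about a quarter turn more so that it is held firmly but never crushed. Let go and leave the other things on the bench as they are.

Things in the scene. Friction and masses are not known exactly. Their poses are not given: they have to be found in the camera images.
- bed: steel bed plate of the hand press, fixed to the bench, 280 x 130 x 22 mm. Origin: centre of its underside; x points along the guides towards the end stop, z up. On top (z = 22 mm) two aluminium side guides 10 mm high, 40 mm apart inside, centred on y = 0, from x = -130 to +40 mm; at the far end the blue end stop, 46 mm high, face at x = +125 mm.
- head: blue crossbeam of the press on two 16 mm columns (at y = +/-50 mm), above the bed at its x = +80 mm; 46 x 136 x 24 mm, underside 128 mm above the bench. It carries ball knob, screw, moving plate and foot. The screw has 16 mm lead and stays put; turning the knob clockwise lowers plate and foot. Origin: centre of its underside, axes as the bed's.
- ball (a point): centre of the red ball knob: slippery 40 mm ball (friction about 0.3) on a 14 mm neck, 188 mm above the bench on the screw's vertical axis; turns in place, bearing top 30 mm below. Turning it on takes 0.22 N m plus 0.026 N m per 10 N on the foot, back 0.22 N m less the same (a still hand feels any between). Fingers ending 8 mm above the centre slip; 40 N across the middle holds. Stays where left.
- stop (a point): middle of the end stop's face, 35 mm above the bench; axes as the bed's (x points into the stop).
- link_mid (a point): centre, half-way up, of the white leg link: a bar 170 x 36 x 26 mm, 0.15 to 0.3 kg, flat ends and sides, black inlays, a bearing near each end. x along the bar towards the stop, z up. It starts lying between the guides, 55 to 85 mm short of the stop; its end near the guides' open end is at x = -85 mm.
- link_far (a point): middle of the link's end face that goes against the stop, 85 mm along x from the link's centre; it meets the stop when its x in the stop's axes is 0.
- link: the same leg link, origin at the centre of its underside. The press's round rubber foot, 32 mm across, starts 2 to 9 mm above the link's top (differs each time, not measured). The foot is on a spring: its load starts at 6 N when it touches and grows 12 N per mm of lowering, i.e. 30 N per radian of the knob. 30 to 80 N holds the link firmly, over 105 N crushes it.
- screw_dish: pink bowl of screws, 92 mm across, 32 mm high, a bystander. Origin: centre of its underside.
- tin: blue tin, 72 mm across, 98 mm high, a bystander. Origin: centre of its underside.
- servo: small black servo motor with a white horn, 54 x 20 x 42 mm, standing, a bystander. Origin: centre of its underside.
- driver: yellow-handled screwdriver lying on the bench, a bystander. Origin: under the middle of its length; x along it towards the tip.
Not all that is in view belongs to the job. Leave any turquoise look-alike of the link alone.

How it is judged:
By the outcome, as a careful person would: the job done as asked, in the order asked, and still so for the second after the job is handed in, with the robot touching nothing.
It also fails if it takes over 72 s, if anything falls off the work surface, if the arm or the gripper's body presses on something with over 40 N, if the wrist force passes 120 N, or if a joint passes its speed limit or range.

## Working session

There is one attempt and no reset: what is moved stays moved. The work goes in short steps, Python scripts to look and compute and a tool call to move; the robot and the scene stay as the last step left them, time stands still between calls to the robot, and variables do not carry over. Pictures are saved under pics/ and viewed, and the job is handed in when it is done.

Besides the shell and the picture viewer there is one more tool, called by a JSON object that holds its "api" and its "payload". step_arm: Moves the arm, as the interface text tells. Its arguments: {"type":"object","properties":{"commands":{"type":"array"},"squeeze":{"type":"number"}},"required":["commands"]}

```bash
mkdir -p pics
python3 - <<'E'
from plant import *
import cv2
s=sense();print(s)
for n in ["side","top","wrist"]:
    im=get_image(n);cv2.imwrite(f"pics/{n}0.png",im[:,:,::-1]);c=calibration(n);print(n,c)
E
```

```text
{'time': 0.0, 'joint_pos': array([ 1.21182242e+00,  2.17812340e-01,  1.61490599e+00,  1.62989934e-05,
        1.31128858e+00, -1.12188627e-01]), 'joint_vel': array([ 6.44289772e-04, -4.02723730e-04, -1.55867341e-03, -2.23506053e-05,
        1.84933635e-03, -4.25102009e-05]), 'tau': array([-3.19565570e-04, -3.96837723e+01, -3.03861701e+01,  5.55620250e-05,
        9.58619406e-03, -5.10843378e-06]), 'ee_pos': array([152.36333057, 605.31693624, 229.94687311]), 'ee_rot': array([ 1.23081751e-01,  9.92395801e-01, -1.17194623e-03, -2.89409834e-04]), 'ft_force': array([ 0.15168576, -0.3871185 , -0.20788923]), 'moment': array([0.00121818, 0.02306919, 0.02891344]), 'finger_gap': 85.66018709905953}
side {'intrinsics': array([[475.4926887 ,   0.        , 317.52283506],
       [  0.        , 475.4926887 , 227.53272982],
       [  0.        ,   0.        ,   1.        ]]), 'world_to_cam': array([[-9.07761333e-01, -4.19394971e-01, -8.78748123e-03,
         4.99762439e+02],
       [ 3.14529698e-01, -6.94347224e-01,  6.47265789e-01,
        -2.52760916e+02],
       [-2.77561580e-01,  5.84798932e-01, 
[... 495 characters left out ...]
  [-9.85690320e-02,  1.84178678e-02,  9.94959762e-01,
        -1.29547625e+03],
       [ 0.00000000e+00,  0.00000000e+00,  0.00000000e+00,
         1.00000000e+00]])}
wrist {'intrinsics': array([[389.55462176,   0.        , 318.92850921],
       [  0.        , 389.55462176, 241.83554828],
       [  0.        ,   0.        ,   1.        ]]), 'world_to_cam': array([[ 2.43833772e-01,  9.69813751e-01, -2.52593427e-03,
        -6.25283649e+02],
       [-9.24217498e-01,  2.31578982e-01, -3.03633316e-01,
         3.95039061e+01],
       [-2.93882812e-01,  7.63705695e-02,  9.52785615e-01,
        -3.80666507e+02],
       [ 0.00000000e+00,  0.00000000e+00,  0.00000000e+00,
         1.00000000e+00]])}
```

View pics/side0.png

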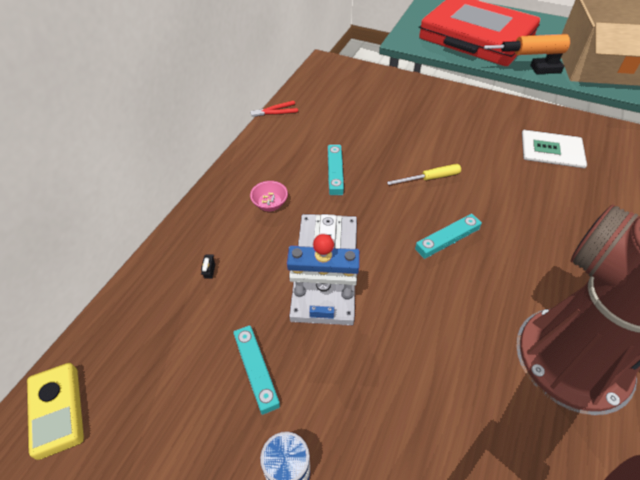

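View pics/top0.png

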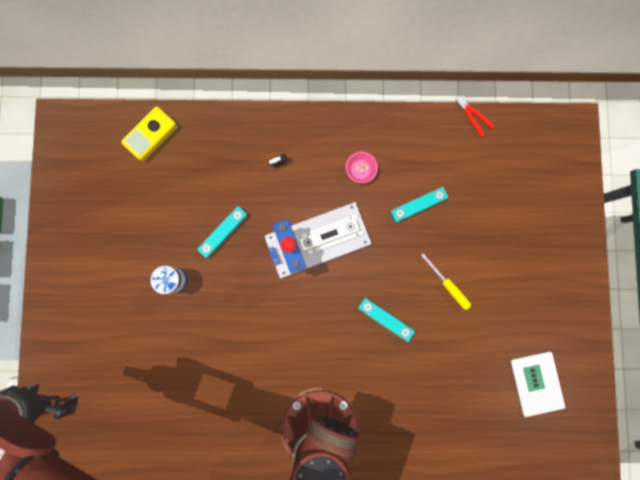

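View pics/wrist0.png

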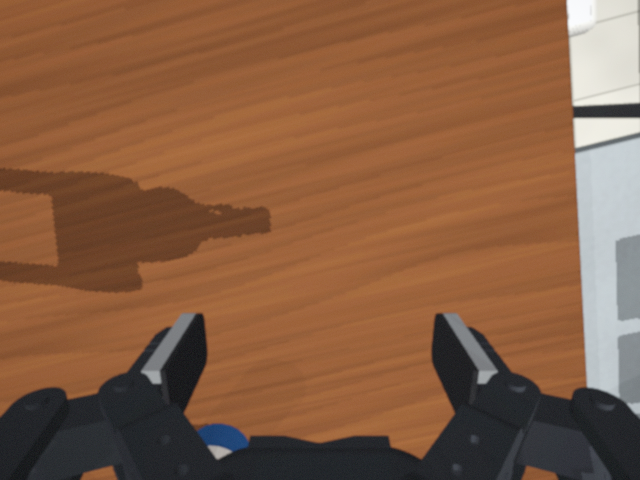

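The white link, at about (335,233) in the top view, lies in the press. The three turquoise bars at (222,232), (419,204) and (386,319) are look-alikes lying loose. I'll measure next.

```bash
cat > h.py <<'E'
from plant import *
import numpy as np, cv2
def proj(n,P,c=None):
    c=c or calibration(n);P=np.atleast_2d(P).astype(float);K=c["intrinsics"];T=c["world_to_cam"]
    q=P@T[:3,:3].T+T[:3,3];q=q*[1,-1,-1];q=q@K.T;return q[:,:2]/q[:,2:]
def ray(n,px,c=None):
    c=c or calibration(n);K=c["intrinsics"];T=c["world_to_cam"]
    d=np.linalg.inv(K)@[px[0],px[1],1];d=d*[1,-1,-1];R=T[:3,:3];o=-R.T@T[:3,3];d=R.T@d;return o,d/np.linalg.norm(d)
def atz(n,px,z,c=None):
    o,d=ray(n,px,c);return o+d*(z-o[2])/d[2]
def tri(a,b):
    A=np.zeros((3,3));v=np.zeros(3)
    for o,d in (a,b):
        M=np.eye(3)-np.outer(d,d);A+=M;v+=M@o
    return np.linalg.solve(A,v)
E
python3 - <<'E'
from h import *
for n in ["top","side"]:
    im=get_image(n)
    for l in ["ball","bed","head","link","link_mid","screw_dish","servo","tin","driver"]:
        for r in cut_out(n,l)[:4]:
            m=r["mask"].astype(np.uint8);ys,xs=np.nonzero(m)
            rc=cv2.minAreaRect(np.c_[xs,ys].astype(np.float32))
            print(n,l,round(r["confidence"],2),np.round(r["pixel"],1),"cen",xs.mean().round(1),ys.mean().round(1),"box",np.round(cv2.boxPoints(rc)).astype(int).tolist(),m.sum())
    if n=="top": cv2.imwrite("pics/topc.png",cv2.resize(im[180:300,240:400],None,fx=5,fy=5,interpolation=cv2.INTER_CUBIC)[:,:,::-1])
    else: cv2.imwrite("pics/sidec.png",cv2.resize(im[205:330,270:380],None,fx=4.8,fy=4.8,interpolation=cv2.INTER_CUBIC)[:,:,::-1])
print(sense()["time"])
E
```

```text
top ball 0.89 [288.7 248.3] cen 289.0 245.7 box [[271, 224], [288, 218], [306, 267], [290, 273]] 920
top bed 0.56 [323.1 242.3] cen 322.2 238.0 box [[263, 236], [355, 200], [372, 244], [280, 279]] 2870
top head 0.6 [287.1 247.5] cen 288.7 245.1 box [[272, 224], [289, 218], [306, 267], [289, 273]] 903
top head 0.44 [329.9 235.1] cen 328.6 234.1 box [[299, 238], [354, 217], [359, 230], [303, 251]] 759
top link 0.72 [417.4 205.4] cen 418.8 203.9 box [[389, 210], [443, 185], [448, 198], [394, 223]] 787
top link 0.65 [326.7 233.7] cen 328.6 234.4 box [[299, 239], [354, 218], [359, 230], [304, 251]] 719
top link 0.63 [389.6 318. ] cen 386.1 318.6 box [[357, 306], [364, 296], [415, 331], [407, 341]] 731
top link 0.63 [325.5 241.9] cen 322.3 237.6 box [[263, 236], [355, 200], [372, 243], [280, 278]] 2750
top link_mid 0.89 [416.6 202.4] cen 418.5 204.1 box [[389, 210], [442, 186], [448, 198], [395, 222]] 726
top link_mid 0.88 [329.7 235.3] cen 328.6 234.4 box [[298, 238], [355, 217], [360, 231], [303, 252]] 849
top link_mid 0.78 [384.7 315.6] cen 385.7 318.7 box [[356, 307], [364, 296], [415,
[... 1398 characters left out ...]
 447.4 236.0 box [[413, 244], [474, 211], [483, 227], [422, 260]] 1224
side link_mid 0.56 [328.  222.8] cen 327.4 224.4 box [[320, 215], [334, 215], [334, 235], [320, 235]] 266
side screw_dish 0.67 [272.6 196.4] cen 268.8 195.4 box [[248, 195], [270, 173], [291, 194], [269, 216]] 789
side servo 0.7 [329.8 224.7] cen 327.7 225.2 box [[319, 215], [336, 215], [336, 239], [319, 239]] 347
side servo 0.57 [210.1 264.3] cen 207.7 266.3 box [[198, 277], [204, 252], [217, 255], [212, 280]] 294
side tin 0.63 [286.9 459. ] cen 285.5 457.5 box [[261, 432], [310, 432], [310, 479], [261, 479]] 2039
side driver 0.96 [437.  174.9] cen 436.0 172.9 box [[389, 177], [459, 163], [461, 174], [391, 188]] 480
1.15
```

```bash
ls pics
```

```text
side0.png
sidec.png
top0.png
topc.png
wrist0.png
```

View pics/topc.png

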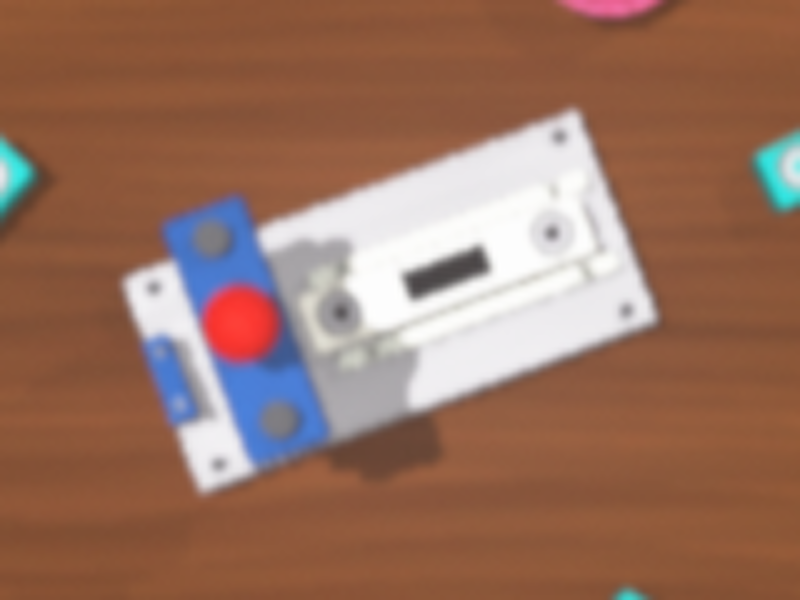

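View pics/sidec.png

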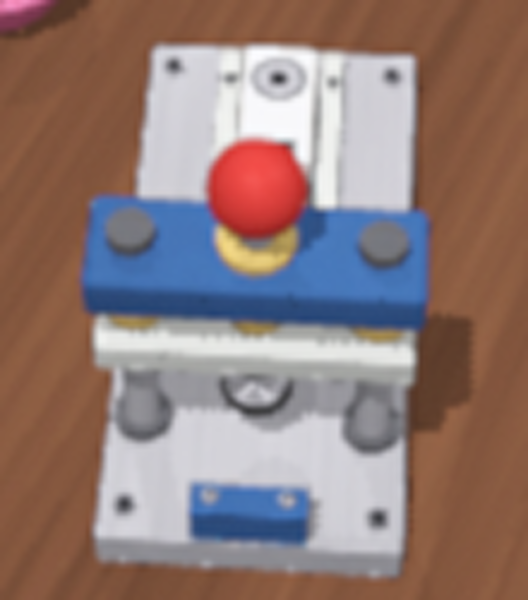

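Run:
```python
import cv2,numpy as np
from h import *
# red ball by colour in saved imgs
P={}
for n in ["top","side"]:
    im=cv2.imread(f"pics/{n}0.png");b,g,r=[im[...,i].astype(int) for i in range(3)]
    m=((r>120)&(g<60)&(b<70)).astype(np.uint8)
    k,l,st,ce=cv2.connectedComponentsWithStats(m)
    for i in range(1,k):
        if st[i,4]>80:print(n,st[i],ce[i])
    best=[i for i in range(1,k) if 270<ce[i][0]<340 and 230<ce[i][1]<262 and st[i,4]>80]
    P[n]=ce[best[0]]
print(tri(ray("top",P["top"]),ray("side",P["side"])), atz("top",P["top"],188),atz("side",P["side"],188))
```

```text
top [465 107  29  30 263] [477.0418251  119.88973384]
top [282 238  13  13 115] [288.19130435 244.4       ]
side [421  21  74  26 442] [454.78733032  33.85746606]
side [420  30  25  16 216] [431.96296296  36.96296296]
side [475  48  42  17 329] [494.24924012  56.54711246]
side [314 236  20  18 120] [323.59166667 247.825     ]
[499.70456705  80.98597496 176.53325548] [499.34604237  80.43305097 188.        ] [495.41016932  88.98288625 188.        ]
```

The top crop shows the white link (black inlay, bearings at crop (338,312) and (550,232)) between the guides. Red ball at crop (241,323), stop at (172,378). I'll fit the bed pose from corners in both views.

Run:
```python
from h import *
from scipy.optimize import least_squares
T=lambda p:(p[0]/5+240-.4,p[1]/5+180-.4)
S=lambda p:(p[0]/4.8+270-.4,p[1]/4.8+205-.4)
obs=[("top",T((125,278)),(140,-65,22)),("top",T((577,110)),(-140,-65,22)),("top",T((658,320)),(-140,65,22)),("top",T((200,493)),(140,65,22)),
("top",T((241,323)),(80,0,188)),("side",S((257,188)),(80,0,188)),
("side",S((152,46)),(-140,-65,22)),("side",S((415,56)),(-140,65,22)),("side",S((97,540)),(140,-65,22)),("side",S((403,552)),(140,65,22))]
# side camera looks from +y; determine which y sign by residual
C={n:calibration(n) for n in("top","side")}
def W(p,b):
    c,s=np.cos(p[2]),np.sin(p[2]);b=np.array(b,float);return np.array([p[0]+c*b[0]-s*b[1],p[1]+s*b[0]+c*b[1],b[2]])
for sg in (1,-1):
  for ss in (1,-1):
    for cams in (("top","side"),("top",),("side",)):
      def f(p): return np.concatenate([proj(n,W(p,(b[0],b[1]*(sg if n=="top" else ss),b[2])),C[n])[0]-px for n,px,b in obs if n in cams])
      r=least_squares(f,[520,0,1.8]);
      if r.cost<200:print(sg,ss,cams,r.x.round(4),r.cost.round(2),r.fun.reshape(-1,2).round(1).tolist());p=r.x if len(cams)==2 else p
print(p)
```

```text
1 1 ('top', 'side') [528.1004   6.4201   1.9357] 0.97 [[-0.5, 0.3], [-0.1, -0.2], [0.0, -0.5], [0.3, -0.2], [0.1, 0.1], [0.2, 0.3], [0.5, -0.2], [-0.2, 0.1], [-0.3, -0.6], [0.1, 0.4]]
1 1 ('top',) [527.8096   6.2966   1.9303] 0.19 [[-0.4, 0.2], [0.1, 0.1], [0.1, -0.1], [0.1, -0.3], [0.1, 0.1]]
1 1 ('side',) [528.3259   6.5175   1.9393] 0.46 [[0.2, 0.3], [0.2, -0.1], [-0.5, 0.1], [-0.2, -0.5], [0.2, 0.3]]
1 -1 ('top',) [527.8096   6.2966   1.9303] 0.19 [[-0.4, 0.2], [0.1, 0.1], [0.1, -0.1], [0.1, -0.3], [0.1, 0.1]]
-1 1 ('side',) [528.3259   6.5175   1.9393] 0.46 [[0.2, 0.3], [0.2, -0.1], [-0.5, 0.1], [-0.2, -0.5], [0.2, 0.3]]
[528.10037487   6.42012069   1.93574446]
```

```bash
python3 - <<'E'
from h import *
p=[528.1,6.42,1.9357];c,s=np.cos(p[2]),np.sin(p[2])
def B(w): d=np.array(w[:2])-p[:2];return [round(d[0]*c+d[1]*s,1),round(-d[0]*s+d[1]*c,1),round(w[2],1)]
for q in [(550,232),(338,312),(578,190),(598,255),(446,272),(306,300)]:
    print("top",q,B(atz("top",(q[0]/5+239.6,q[1]/5+179.6),48)))
for q in [(278,78),(248,48),(315,52)]:
    print("side",q,B(atz("side",(q[0]/4.8+269.6,q[1]/4.8+204.6),48)))
for b in [(80,0),(-165,0),(-45,0),(-60,0)]: print(b,p[0]+c*b[0]-s*b[1],p[1]+s*b[0]+c*b[1])
E
python3 -c "
import cv2
im=cv2.imread('pics/top0.png')[205:265,290:370];cv2.imwrite('pics/linkcrop.png',cv2.resize(im,None,fx=10,fy=10,interpolation=cv2.INTER_CUBIC))"
```

```text
top (550, 232) [np.float64(-96.9), np.float64(-1.1), np.float64(48.0)]
top (338, 312) [np.float64(31.3), np.float64(-1.2), np.float64(48.0)]
top (578, 190) [np.float64(-120.4), np.float64(-17.8), np.float64(48.0)]
top (598, 255) [np.float64(-117.5), np.float64(20.8), np.float64(48.0)]
top (446, 272) [np.float64(-33.7), np.float64(-0.8), np.float64(48.0)]
top (306, 300) [np.float64(45.7), np.float64(-14.0), np.float64(48.0)]
side (278, 78) [np.float64(-99.1), np.float64(-0.9), np.float64(48.0)]
side (248, 48) [np.float64(-117.5), np.float64(-16.5), np.float64(48.0)]
side (315, 52) [np.float64(-116.9), np.float64(16.0), np.float64(48.0)]
(80, 0) 499.55125506615514 81.15265124898399
(-165, 0) 586.9817864260551 -147.71609320102948
(-45, 0) 544.1586690252877 -35.61711632755349
(-60, 0) 549.5115587003837 -49.62948843673798
```

View pics/linkcrop.png

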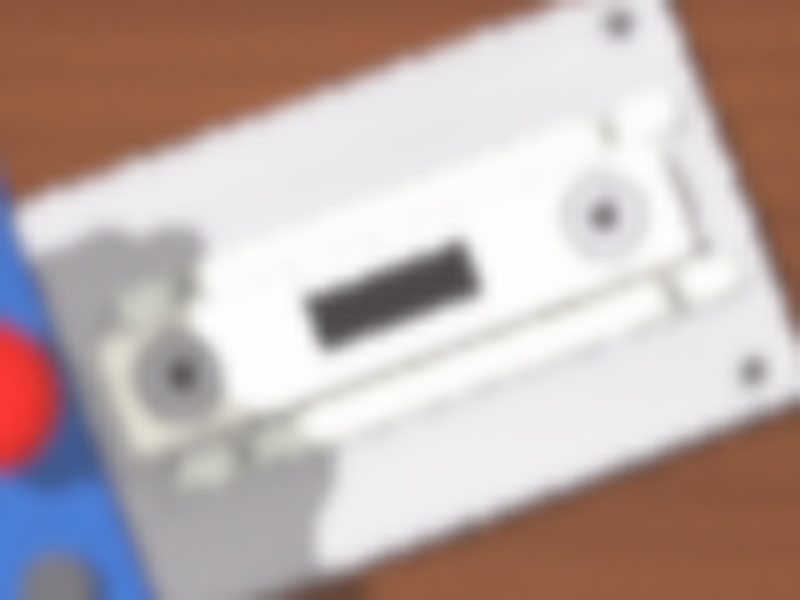

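The crop confirms the link: white, black inlay, flat ends, near end at bed x ≈ -118 and about 73 mm short of the stop. I'm shutting the gripper and moving above a spot behind that end.

{"api": "step_arm", "payload": {"commands": [[0,[2.9,-5.0,0.3],0.06],[0,[2.9,-5.0,0.3],0.06],[0,[2.9,-5.0,0.3],0.06],[0,[2.9,-5.0,0.3],0.06],[0,[2.9,-5.0,0.3],0.06],[0,[2.9,-5.0,0.3],0.06],[0,[2.9,-5.0,0.3],0.06],[0,[2.9,-5.0,0.3],0.06],[0,[2.9,-5.0,0.3],0.06],[0,[2.9,-5.0,0.3],0.07]], "squeeze": 50}}

```text
time: 2.4
ee_pos: [443.5, 104.4, 261.9]
ee_rot: [-0.182, 0.983, 0.0, 0.001]
ft_force: [0.6, 1.0, -0.3]
finger_gap: -0.3
```

{"api": "step_arm", "payload": {"commands": [[0,[2.9,-5.1,0],0],[0,[2.9,-5.1,0],0],[0,[2.9,-5.1,0],0],[0,[2.9,-5.1,0],0],[0,[2.8,-5.0,0],0],[0,[0,0,-4],0],[0,[0,0,-4],0],[0,[0,0,-4],0],[0,[0,0,0],0]]}}

```text
time: 3.52
ee_pos: [583.3, -146.7, 136.9]
ee_rot: [-0.181, 0.984, 0.002, -0.004]
ft_force: [-0.5, 0.6, -0.2]
finger_gap: 0.4
```

{"api": "step_arm", "payload": {"commands": [[0,[0,0,0],0],[0,[0,0,0],0]]}}

```text
time: 3.78
ee_pos: [588.6, -148.6, 144.2]
ee_rot: [-0.181, 0.984, -0.001, 0.002]
ft_force: [0.1, -0.4, 0.4]
finger_gap: -0.1
```

Run:
```python
from h import *
im=get_image("side");cv2.imwrite("pics/s1.png",im[:,:,::-1]);s=sense();print(s["ee_pos"],s["joint_pos"],s["moment"],s["ft_force"])
p=[528.1,6.42,1.9357];c_,s_=np.cos(p[2]),np.sin(p[2]);d=s["ee_pos"][:2]-p[:2];print(d[0]*c_+d[1]*s_,-d[0]*s_+d[1]*c_)
from scipy.spatial.transform import Rotation as R
print(R.from_quat(s["ee_rot"]).as_matrix().round(3))
```

```text
[ 588.41971997 -148.49046403  144.08225739] [-3.62775604e-01  2.62482551e-01  1.73096421e+00 -4.76253283e-05
  1.14340287e+00 -2.29696311e+00] [-0.00036218  0.00236227  0.01237569] [1.27746211 0.36545408 0.21086758]
-166.2365247867724 -1.0669158801948342
[[-0.935 -0.355  0.004]
 [-0.355  0.935 -0.002]
 [-0.004 -0.003 -1.   ]]
```

View pics/s1.png

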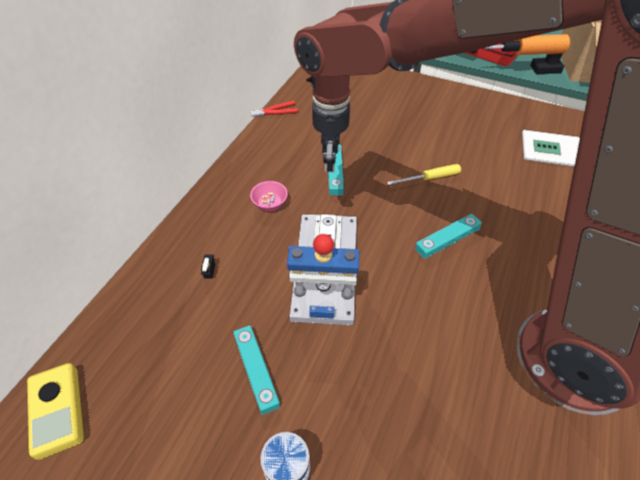

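The side view shows the closed gripper at (330,150), behind the press and clear of the bench items. I'm descending, then pushing along the guides (direction -0.357, +0.934).

{"api": "step_arm", "payload": {"commands": [[0,[0,0,-3],0],[0,[0,0,-3],0],[0,[0,0,-3],0],[0,[0,0,-2],0],[0,[0,0,0],0],[0,[0,0,0],0]]}}

```text
time: 4.58
ee_pos: [587.9, -148.4, 32.7]
ee_rot: [-0.181, 0.984, -0.001, 0.001]
ft_force: [-0.1, 0.5, 1.2]
finger_gap: 0.2
```

{"api": "step_arm", "payload": {"commands": [[0,[-0.45,0.9,0.3],0],[0,[-0.36,0.93,0],0],[0,[-0.36,0.93,0],0],[0,[-0.36,0.93,0],0],[0,[-0.36,0.93,0],0],[0,[-0.36,0.93,0],0],[0,[-0.36,0.93,0],0],[0,[-0.36,0.93,0],0],[0,[-0.36,0.93,0],0]]}}

```text
time: 5.7
ee_pos: [553.1, -63.9, 34.3]
ee_rot: [-0.181, 0.984, -0.0, -0.0]
ft_force: [-0.1, -1.4, 1.4]
finger_gap: -0.2
```

```bash
cat >> h.py <<'E'
p=[528.1,6.42,1.9357];c_,s_=np.cos(p[2]),np.sin(p[2])
def tcpb():
    s=sense();d=s["ee_pos"][:2]-p[:2];f=s["ft_force"];print("bed",round(d[0]*c_+d[1]*s_,1),round(-d[0]*s_+d[1]*c_,1),"z",s["ee_pos"][2].round(1),"Fu",round(f[0]*c_+f[1]*s_,1),"Fv",round(-f[0]*s_+f[1]*c_,1),"Fz",f[2].round(1),"M",s["moment"].round(3),"t",s["time"],"q6",s["joint_pos"][5].round(2))
E
python3 - <<'E'
from h import *
tcpb()
im=get_image("side");cv2.imwrite("pics/s2.png",cv2.resize(im[90:330,230:430],None,fx=3,fy=2.5)[:,:,::-1])
E
```

```text
bed -74.7 1.7 z 34.3 Fu -1.3 Fv 0.6 Fz 1.4 M [-0.246 -0.068  0.013] t 5.7 q6 -2.18
```

View pics/s2.png

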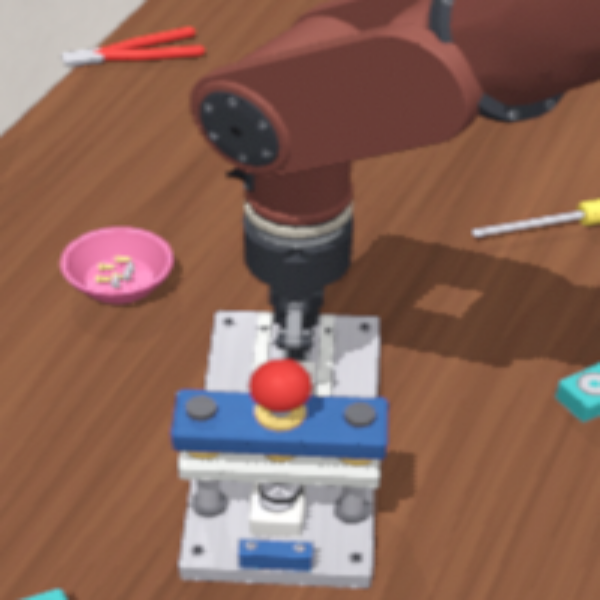

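The link's far end now shows under the foot at crop (278,515), about 15 mm short of the stop. I'm continuing gently.

{"api": "step_arm", "payload": {"commands": [[0,[-0.05,0.28,0],0],[0,[-0.08,0.28,0],0],[0,[-0.1,0.28,0],0],[0,[-0.1,0.28,0],0]]}}

```text
time: 6.25
ee_pos: [549.7, -53.1, 34.0]
ee_rot: [-0.18, 0.984, 0.0, -0.0]
ft_force: [0.4, -0.2, -0.7]
finger_gap: -0.2
```

```bash
python3 -c "
from h import *
tcpb()"
```

```text
bed -63.4 1.0 z 34.0 Fu -0.4 Fv -0.2 Fz -0.7 M [-0.1   -0.095  0.003] t 6.25 q6 -2.16
```

{"api": "step_arm", "payload": {"commands": [[0,[-0.05,0.15,0],0],[0,[-0.05,0.15,0],0]]}}

```text
time: 6.5
ee_pos: [549.0, -50.2, 34.3]
ee_rot: [-0.181, 0.984, 0.0, -0.0]
ft_force: [-0.2, -0.8, -0.7]
finger_gap: 0.0
```

```bash
python3 -c "
from h import *
tcpb()"
```

```text
bed -60.4 0.7 z 34.3 Fu -0.7 Fv 0.5 Fz -0.7 M [-0.154 -0.052  0.03 ] t 6.5 q6 -2.15
```

{"api": "step_arm", "payload": {"commands": [[0,[-0.04,0.1,0],0],[0,[-0.04,0.1,0],0]]}}

```text
time: 6.75
ee_pos: [548.5, -48.6, 34.4]
ee_rot: [-0.181, 0.984, -0.0, 0.0]
ft_force: [1.6, -3.9, -0.9]
finger_gap: 0.4
```

```bash
python3 -c "
from h import *
tcpb()"
```

```text
bed -58.7 0.5 z 34.4 Fu -4.2 Fv -0.1 Fz -0.9 M [-0.516 -0.163  0.055] t 6.75 q6 -2.15
```

{"api": "step_arm", "payload": {"commands": [[0,[-0.04,0.1,0],0],[0,[-0.04,0.1,0],0],[0,[0,0,0],0]]}}

```text
time: 7.12
ee_pos: [549.1, -48.3, 35.2]
ee_rot: [-0.181, 0.983, -0.002, 0.001]
ft_force: [1.7, -6.9, -1.2]
finger_gap: -0.1
```

Run:
```python
from h import *
tcpb()
im=get_image("side");cv2.imwrite("pics/s3.png",cv2.resize(im[240:330,270:380],None,fx=6,fy=6,interpolation=cv2.INTER_CUBIC)[:,:,::-1])
```

```text
bed -58.7 -0.1 z 35.2 Fu -7.0 Fv 0.9 Fz -1.2 M [-1.098 -0.271  0.043] t 7.125 q6 -2.15
```

View pics/s3.png

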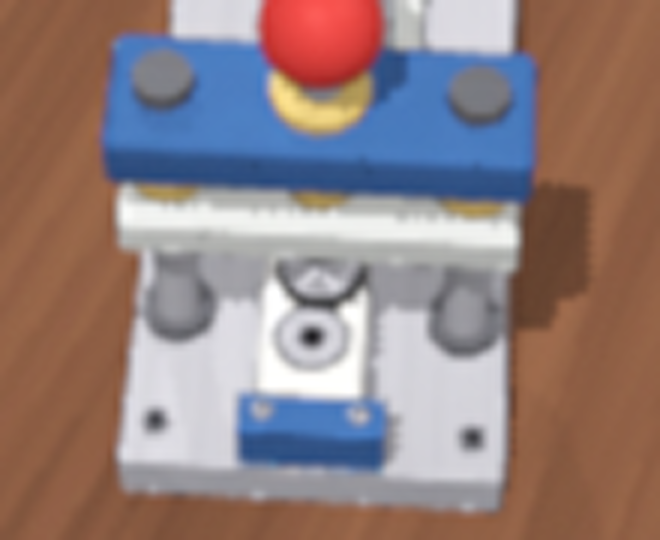

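The link's end is against the blue stop at crop (312,395), and the TCP has stalled at -58.7 with force rising. I'll push a little harder, check, then back off.

{"api": "step_arm", "payload": {"commands": [[0,[-0.07,0.19,0],0],[0,[-0.07,0.19,0],0],[0,[0,0,0],0]]}}

```text
time: 7.55
ee_pos: [549.2, -48.0, 36.0]
ee_rot: [-0.182, 0.983, -0.006, 0.002]
ft_force: [3.3, -16.8, -2.1]
finger_gap: -0.1
```

Run:
```python
from h import *
tcpb()
w=atz("side",(311/6+269.6,335/6+239.6),48);d=w[:2]-p[:2];print("bearing bed x",d[0]*c_+d[1]*s_,-d[0]*s_+d[1]*c_)
```

```text
bed -58.4 -0.3 z 36.0 Fu -16.9 Fv 2.9 Fz -2.1 M [-2.681 -0.472  0.018] t 7.55 q6 -2.14
bearing bed x 102.51074391705643 -2.3668603722102617
```

Home is confirmed: the far bearing is at bed x ≈ 102.5 and the push force is 17 N with no advance. Now backing off, rising, opening and turning to the start yaw.

{"api": "step_arm", "payload": {"commands": [[0,[0.4,-0.95,0],0],[0,[0.4,-0.95,0],0],[0,[0.4,-0.95,0],0],[0,[0,0,5],0.05],[0,[0,0,6],0.1],[0.5,[0,0,6],0.1],[1,[0,0,6],0.1],[1,[0,0,0],0.1],[1,[0,0,0],0],[1,[0,0,0],0]]}}

```text
time: 8.8
ee_pos: [559.8, -58.6, 262.4]
ee_rot: [-0.386, 0.922, -0.005, -0.006]
ft_force: [-0.5, 0.2, -0.7]
finger_gap: 85.3
```

Run:
```python
from h import *
tcpb();print(sense()["ee_pos"])
for n in("side",):
    im=get_image(n);cv2.imwrite("pics/s4.png",cv2.resize(im[240:330,270:380],None,fx=6,fy=6,interpolation=cv2.INTER_CUBIC)[:,:,::-1])
```

```text
bed -72.0 -6.5 z 262.4 Fu 0.4 Fv 0.4 Fz -0.7 M [-0.003 -0.015  0.035] t 8.8 q6 -2.58
[559.83841369 -58.57971271 262.41640002]
```

View pics/s4.png

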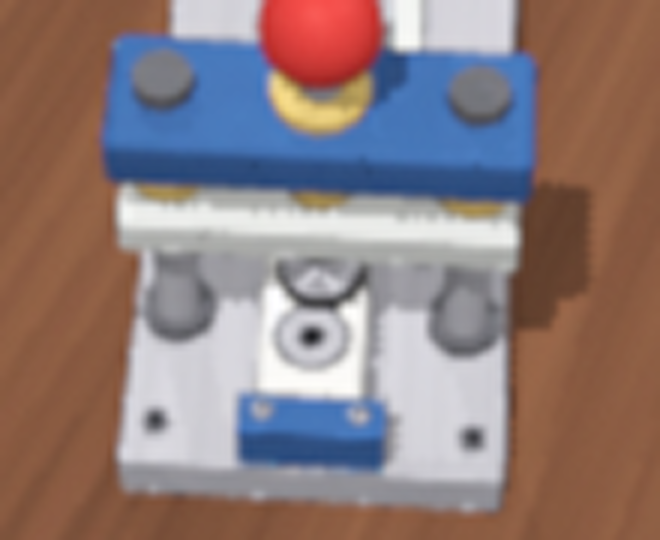

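The link stayed home against the stop. Joint 6 is close to its range, so I'm turning back as I move over the ball.

{"api": "step_arm", "payload": {"commands": [[1,[0,0,0.3],-0.15],[1,[-1.5,3.5,0],0],[1,[-1.5,3.5,0],0],[1,[-1.5,3.5,0],0],[1,[-1.5,3.5,0],0],[1,[0,0,0],0],[1,[0,0,0],0]]}}

```text
time: 9.72
ee_pos: [500.7, 80.8, 266.3]
ee_rot: [-0.316, 0.949, -0.006, -0.005]
ft_force: [-0.2, -1.3, -0.6]
finger_gap: 85.2
```

Run:
```python
from h import *
tcpb();s=sense();print(s["ee_pos"],s["joint_pos"],s["ee_rot"])
im=get_image("wrist");cv2.imwrite("pics/w5.png",im[:,:,::-1])
T=calibration("wrist");print(proj("wrist",[[499.5,81.2,188]]))
```

```text
bed 79.3 -0.9 z 266.3 Fu -1.1 Fv 0.6 Fz -0.6 M [ 0.003 -0.045  0.037] t 9.725 q6 -2.18
[500.65003347  80.79072334 266.27380766] [ 0.03013325 -0.06021742  1.8429504  -0.01452436  1.36576751 -2.18070166] [-0.31600147  0.94872581 -0.00582117 -0.00534059]
[[320.20862864 252.45976816]]
```

View pics/w5.png

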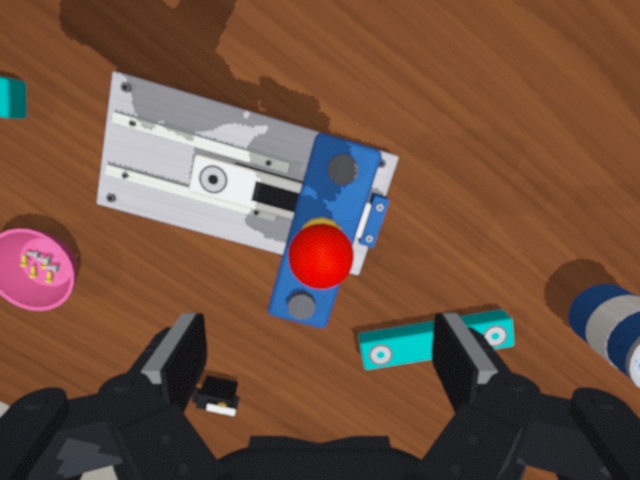

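The wrist view shows the ball at (321,257), 4 px below its predicted spot. Refining its xy.

Run:
```python
from h import *
im=cv2.imread("pics/w5.png").astype(int);b,g,r=im[...,0],im[...,1],im[...,2]
m=((r>130)&(g<70)&(b<70)).astype(np.uint8);k,l,st,ce=cv2.connectedComponentsWithStats(m)
for i in range(1,k):
    if st[i,4]>1000:
        print(st[i],ce[i]);cn=cv2.findContours((l==i).astype(np.uint8),0,1)[0][0];print(cv2.minEnclosingCircle(cn));print(atz("wrist",cv2.minEnclosingCircle(cn)[0],188))
tcpb()
```

```text
[ 289  224   64   64 3247] [320.68124423 255.81213428]
((321.5, 256.0), 33.305503845214844)
[500.83101602  83.1725218  188.        ]
bed 78.9 -1.0 z 266.4 Fu -0.3 Fv -0.3 Fz -0.3 M [ 0.052 -0.012  0.011] t 9.775 q6 -2.18
```

{"api": "step_arm", "payload": {"commands": [[1,[-0.05,0.15,-3.5],0],[1,[0,0,-3.5],0],[1,[0,0,-2.2],0],[1,[0,0,-1],0],[1,[0,0,0],0],[1,[0,0,0],0]]}}

```text
time: 10.52
ee_pos: [501.5, 82.6, 166.4]
ee_rot: [-0.316, 0.949, -0.006, -0.004]
ft_force: [-0.1, -0.6, -0.2]
finger_gap: 85.4
```

Run:
```python
from h import *
tcpb();print(sense()["ee_pos"])
im=get_image("side");cv2.imwrite("pics/s6.png",cv2.resize(im[190:340,245:405],None,fx=4,fy=4,interpolation=cv2.INTER_CUBIC)[:,:,::-1])
```

```text
bed 80.6 -2.3 z 166.4 Fu -0.5 Fv 0.4 Fz -0.2 M [-0.04   0.048  0.056] t 10.525 q6 -2.17
[501.47703897  82.56943866 166.35953363]
```

View pics/s6.png

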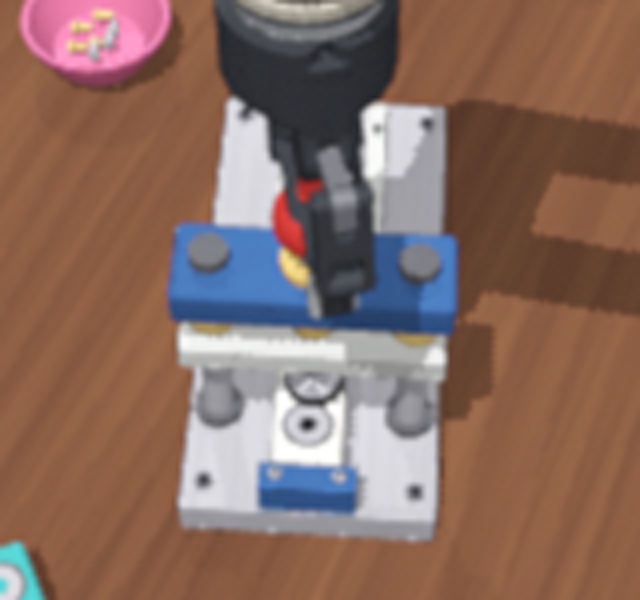

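Fingers straddle the ball at crop (310,210). Closing.

{"api": "step_arm", "payload": {"commands": [[1,[-0.15,-0.05,-0.15],0],[0,[0,0,0],0],[0,[0,0,0],0],[0,[0,0,0],0],[0,[0,0,0],0],[0,[0,0,0],0]], "squeeze": 55}}

```text
time: 11.32
ee_pos: [500.2, 80.7, 164.6]
ee_rot: [-0.316, 0.949, -0.008, -0.004]
ft_force: [0.4, -5.2, 3.2]
finger_gap: 37.6
```

Run:
```python
from h import *
tcpb();print(sense()["ee_pos"],sense()["finger_gap"])
```

```text
bed 79.3 -0.5 z 164.6 Fu -5.0 Fv 1.4 Fz 3.2 M [-0.783 -0.268 -0.073] t 11.325 q6 -2.17
[500.23732095  80.70437095 164.58126794] 37.562711186229706
```

{"api": "step_arm", "payload": {"commands": [[0,[0,-0.1,0],-0.08],[0,[0,0,0],-0.1],[0,[0,0,0],-0.1]]}}

```text
time: 11.7
ee_pos: [500.1, 80.9, 164.5]
ee_rot: [-0.179, 0.984, -0.006, -0.004]
ft_force: [1.6, -1.3, 1.8]
finger_gap: 37.7
```

Run:
```python
from h import *
tcpb();print(sense()["ee_pos"],sense()["finger_gap"])
im=get_image("side");cv2.imwrite("pics/s7.png",cv2.resize(im[190:340,245:405],None,fx=4,fy=4,interpolation=cv2.INTER_CUBIC)[:,:,::-1])
```

```text
bed 79.6 -0.4 z 164.5 Fu -1.8 Fv -1.0 Fz 1.8 M [-0.36  -0.194  0.232] t 11.7 q6 -1.9
[500.0722696   80.87490982 164.54403855] 37.746161258489195
```

View pics/s7.png

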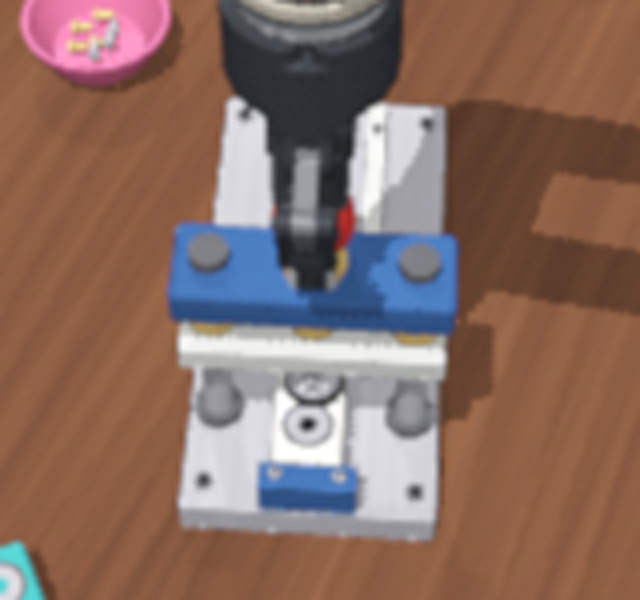

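Moment z is +0.23 N m, as predicted for turning without slip. Continuing in small chunks with torque readings.

{"api": "step_arm", "payload": {"commands": [[0,[0,0,0],-0.1],[0,[0,0,0],-0.1],[0,[0,0,0],-0.1],[0,[0,0,0],-0.1]]}}

```text
time: 12.25
ee_pos: [499.9, 81.2, 164.5]
ee_rot: [0.019, 1.0, -0.004, -0.005]
ft_force: [1.7, -0.9, 1.5]
finger_gap: 38.0
```

```bash
cat > m.py <<'E'
from h import *
from scipy.spatial.transform import Rotation as R
s=sense();Y=R.from_quat(s["ee_rot"]).as_matrix()[:,1];yaw=np.arctan2(Y[1],Y[0])
ms=[s["moment"][2]]
for i in range(2):
    get_image("side");ms.append(sense()["moment"][2])
print("turned",round(2.213-yaw,3),"yaw",yaw.round(3),"Mz",np.round(ms,3),np.mean(ms).round(3));tcpb();print(s["finger_gap"].round(1))
E
python3 m.py
```

```text
turned 0.68 yaw 1.533 Mz [ 0.176 -0.131 -0.253] -0.069
bed 79.9 -0.4 z 164.5 Fu -1.4 Fv -0.3 Fz 2.7 M [-0.405 -0.187 -0.253] t 12.35 q6 -1.5Traceback (most recent call last):
  File "m.py", line 7, in <module>
    print("turned",round(2.213-yaw,3),"yaw",yaw.round(3),"Mz",np.round(ms,3),np.mean(ms).round(3));tcpb();print(s["finger_gap"].round(1))
                                                                                                                ^^^^^^^^^^^^^^^^^^^^^
AttributeError: 'float' object has no attribute 'round'
```

{"api": "step_arm", "payload": {"commands": [[0,[0,0,0],-0.1],[0,[0,0,0],-0.1],[0,[0,0,0],-0.1],[0,[0,0,0],-0.1]]}}

```text
time: 12.85
ee_pos: [499.9, 81.5, 164.6]
ee_rot: [0.217, 0.976, -0.002, -0.006]
ft_force: [1.7, 0.2, 2.5]
finger_gap: 37.5
```

```bash
python3 m.py
```

```text
turned 1.079 yaw 1.134 Mz [ 0.184 -0.135 -0.232] -0.061
bed 80.2 -0.4 z 164.5 Fu -1.0 Fv -2.3 Fz 3.4 M [-0.251 -0.152 -0.232] t 12.95 q6 -1.11Traceback (most recent call last):
  File "m.py", line 7, in <module>
    print("turned",round(2.213-yaw,3),"yaw",yaw.round(3),"Mz",np.round(ms,3),np.mean(ms).round(3));tcpb();print(s["finger_gap"].round(1))
                                                                                                                ^^^^^^^^^^^^^^^^^^^^^
AttributeError: 'float' object has no attribute 'round'
```

Between camera calls the hand relaxes, so readings at rest mean little. I'll read only during continuous motion.

```bash
cat > m.py <<'E'
from h import *
from scipy.spatial.transform import Rotation as R
s=sense();Y=R.from_quat(s["ee_rot"]).as_matrix()[:,1];yaw=np.arctan2(Y[1],Y[0])
print("turned",round(2.213-yaw,3),"yaw",yaw.round(3),"Mz",round(s["moment"][2],3),"gap",round(s["finger_gap"],1));tcpb()
E
python3 m.py
```

```text
turned 1.077 yaw 1.136 Mz -0.232 gap 37.9
bed 80.2 -0.4 z 164.5 Fu -1.0 Fv -2.3 Fz 3.4 M [-0.251 -0.152 -0.232] t 12.95 q6 -1.11
```

{"api": "step_arm", "payload": {"commands": [[0,[0,0,0],-0.08],[0,[0,0,0],-0.08],[0,[0,0,0],-0.08]]}}

```text
time: 13.32
ee_pos: [500.0, 81.7, 164.5]
ee_rot: [0.331, 0.944, -0.001, -0.006]
ft_force: [2.3, 1.4, 3.7]
finger_gap: 37.7
```

```bash
python3 m.py
```

```text
turned 1.317 yaw 0.896 Mz 0.195 gap 37.7
bed 80.4 -0.6 z 164.5 Fu 0.5 Fv -2.6 Fz 3.7 M [-0.123 -0.203  0.195] t 13.325 q6 -0.87
```

{"api": "step_arm", "payload": {"commands": [[0,[0,0,0],-0.08]]}}

```text
time: 13.45
ee_pos: [500.0, 81.8, 164.5]
ee_rot: [0.369, 0.93, -0.001, -0.006]
ft_force: [2.5, 1.1, 4.1]
finger_gap: 37.6
```

```bash
python3 m.py
```

```text
turned 1.397 yaw 0.816 Mz 0.225 gap 37.6
bed 80.4 -0.6 z 164.5 Fu 0.2 Fv -2.7 Fz 4.1 M [-0.055 -0.152  0.225] t 13.45 q6 -0.8
```

{"api": "step_arm", "payload": {"commands": [[0,[0,0,0],-0.08]]}}

```text
time: 13.58
ee_pos: [500.0, 81.8, 164.5]
ee_rot: [0.406, 0.914, -0.0, -0.006]
ft_force: [2.3, 0.8, 2.7]
finger_gap: 37.7
```

```bash
python3 m.py
```

```text
turned 1.477 yaw 0.736 Mz 0.231 gap 37.7
bed 80.5 -0.7 z 164.5 Fu -0.1 Fv -2.4 Fz 2.7 M [-0.046 -0.21   0.231] t 13.575 q6 -0.72
```

{"api": "step_arm", "payload": {"commands": [[0,[0,0,0],-0.08]]}}

```text
time: 13.7
ee_pos: [500.0, 81.9, 164.5]
ee_rot: [0.442, 0.897, 0.0, -0.006]
ft_force: [3.8, 0.6, 3.3]
finger_gap: 38.0
```

```bash
python3 m.py
```

```text
turned 1.557 yaw 0.656 Mz 0.229 gap 38.0
bed 80.5 -0.7 z 164.5 Fu -0.8 Fv -3.7 Fz 3.3 M [-0.062 -0.162  0.229] t 13.7 q6 -0.64
```

{"api": "step_arm", "payload": {"commands": [[0,[0,0,0],-0.08]]}}

```text
time: 13.82
ee_pos: [500.1, 82.0, 164.5]
ee_rot: [0.477, 0.879, 0.001, -0.006]
ft_force: [3.6, 1.6, 3.1]
finger_gap: 37.8
```

```bash
python3 m.py
```

```text
turned 1.637 yaw 0.576 Mz 0.299 gap 37.8
bed 80.6 -0.8 z 164.5 Fu 0.2 Fv -3.9 Fz 3.1 M [ 0.032 -0.209  0.299] t 13.825 q6 -0.56
```

{"api": "step_arm", "payload": {"commands": [[0,[0,0,0],-0.08]]}}

```text
time: 13.95
ee_pos: [500.2, 82.0, 164.6]
ee_rot: [0.512, 0.859, 0.001, -0.006]
ft_force: [3.1, 1.3, 3.2]
finger_gap: 37.9
```

```bash
python3 m.py
```

```text
turned 1.717 yaw 0.496 Mz 0.285 gap 37.9
bed 80.6 -0.9 z 164.6 Fu 0.1 Fv -3.3 Fz 3.2 M [ 0.101 -0.225  0.285] t 13.95 q6 -0.48
```

{"api": "step_arm", "payload": {"commands": [[0,[0,0,0],-0.08]]}}

```text
time: 14.08
ee_pos: [500.2, 82.0, 164.5]
ee_rot: [0.546, 0.838, 0.002, -0.006]
ft_force: [3.6, 2.3, 3.5]
finger_gap: 37.2
```

```bash
python3 m.py
```

```text
turned 1.797 yaw 0.416 Mz 0.306 gap 37.2
bed 80.6 -0.9 z 164.5 Fu 0.8 Fv -4.2 Fz 3.5 M [ 0.142 -0.233  0.306] t 14.075 q6 -0.4
```

{"api": "step_arm", "payload": {"commands": [[0,[0,0,0],-0.08]]}}

```text
time: 14.2
ee_pos: [500.3, 82.1, 164.6]
ee_rot: [0.579, 0.815, 0.002, -0.006]
ft_force: [3.6, 1.6, 4.4]
finger_gap: 37.8
```

```bash
python3 m.py
```

```text
turned 1.877 yaw 0.336 Mz 0.296 gap 37.8
bed 80.6 -1.0 z 164.6 Fu 0.2 Fv -3.9 Fz 4.4 M [ 0.133 -0.196  0.296] t 14.2 q6 -0.32
```

{"api": "step_arm", "payload": {"commands": [[0,[0,0,0],-0.08]]}}

```text
time: 14.32
ee_pos: [500.3, 82.1, 164.5]
ee_rot: [0.611, 0.791, 0.002, -0.006]
ft_force: [3.5, 2.1, 2.8]
finger_gap: 37.4
```

```bash
python3 m.py
```

```text
turned 1.957 yaw 0.256 Mz 0.261 gap 37.4
bed 80.6 -1.1 z 164.5 Fu 0.7 Fv -4.0 Fz 2.8 M [ 0.203 -0.268  0.261] t 14.325 q6 -0.24
```

{"api": "step_arm", "payload": {"commands": [[0,[0,0,0],-0.08]]}}

```text
time: 14.45
ee_pos: [500.4, 82.2, 164.5]
ee_rot: [0.642, 0.766, 0.003, -0.006]
ft_force: [4.4, 2.1, 2.6]
finger_gap: 37.7
```

```bash
python3 m.py
```

```text
turned 2.037 yaw 0.176 Mz 0.32 gap 37.7
bed 80.7 -1.1 z 164.5 Fu 0.4 Fv -4.8 Fz 2.6 M [ 0.175 -0.302  0.32 ] t 14.45 q6 -0.16
```

{"api": "step_arm", "payload": {"commands": [[0,[0,0,0],-0.08]]}}

```text
time: 14.58
ee_pos: [500.4, 82.2, 164.5]
ee_rot: [0.673, 0.74, 0.003, -0.006]
ft_force: [4.0, 1.0, 2.2]
finger_gap: 37.8
```

```bash
python3 m.py
```

```text
turned 2.118 yaw 0.095 Mz 0.282 gap 37.8
bed 80.7 -1.2 z 164.5 Fu -0.5 Fv -4.1 Fz 2.2 M [ 0.189 -0.272  0.282] t 14.575 q6 -0.09
```

{"api": "step_arm", "payload": {"commands": [[0,[0,0,0],-0.08]]}}

```text
time: 14.7
ee_pos: [500.5, 82.2, 164.5]
ee_rot: [0.702, 0.713, 0.004, -0.006]
ft_force: [4.7, 3.0, 2.8]
finger_gap: 37.8
```

```bash
python3 m.py
```

```text
turned 2.197 yaw 0.016 Mz 0.302 gap 37.8
bed 80.7 -1.3 z 164.5 Fu 1.1 Fv -5.4 Fz 2.8 M [ 0.309 -0.333  0.302] t 14.7 q6 -0.01
```

{"api": "step_arm", "payload": {"commands": [[0,[0,0,0],-0.08]]}}

```text
time: 14.82
ee_pos: [500.6, 82.2, 164.6]
ee_rot: [0.73, 0.684, 0.004, -0.006]
ft_force: [4.5, 2.3, 1.9]
finger_gap: 37.8
```

```bash
python3 m.py
```

```text
turned 2.277 yaw -0.064 Mz 0.281 gap 37.8
bed 80.6 -1.4 z 164.6 Fu 0.5 Fv -5.0 Fz 1.9 M [ 0.272 -0.37   0.281] t 14.825 q6 0.07
```

Run:
```python
from h import *
im=get_image("side");cv2.imwrite("pics/side8.png",im[:,:,::-1]);tcpb()
a=cv2.imread("pics/side0.png");b=cv2.imread("pics/side8.png")
A=np.vstack([a[250:300,280:370],b[250:300,280:370]])
cv2.imwrite("pics/cmp8.png",cv2.resize(A,None,fx=6,fy=6,interpolation=cv2.INTER_CUBIC))
for x in (300,304,308,340,344,348): print(x,"0:",a[262:292,x].sum(1)//3,"\n    8:",b[262:292,x].sum(1)//3)
```

```text
bed 80.7 -1.4 z 164.6 Fu -0.1 Fv -5.0 Fz 2.4 M [ 0.25  -0.287  0.081] t 14.875 q6 0.08
300 0: [121 122 117 100  84  78  75  74  88 109 122 146 192 224 232 226 191 170
 169 163 134 119 119 124 137 141 142 141 141 142] 
    8: [130 131 126 108  91  84  84  80  90 115 133 135 148 201 235 242 240 233
 197 179 176 164 138 129 131 142 150 152 152 152]
304 0: [124 123 118 102  84  78  78  75  85 123 158 182 217 230 230 221 186 165
 166 163 153 152 152 151 142 117  94  90 105 112] 
    8: [133 131 127 110  91  86  86  82  96 134 166 176 198 229 240 241 241 235
 200 180 178 176 166 161 153 127 103  98 111 120]
308 0: [123 124 120 106  87  79  79  76  82 115 156 165 185 222 230 225 208 180
 168 161 150 149 152 152 152 153 152 168 199 212] 
    8: [132 132 129 115  95  86  85  83  90 134 180 189 202 233 242 241 241 234
 201 181 177 173 162 161 164 164 164 164 178 211]
340 0: [126 126 126 125 119 102  86  81  81  77  96 136 160 176 209 226 229 222
 189 167 164 157 139 147 153 154 155 154 152 168] 
    8: [135 136 134 132 128 110  94  89  86  84 110 158 182 187 201 232 240 240
 239 234 195 174 173 170 166 164 165 165 163 161]
344 0: [129 128 127 128 124 107  88  82  82  80  84 100 121 152 192 222 229 222
 194 169 164 158 132 117 114 110 106 110 123 128] 
    8: [138 137 137 137 133 116  96  90  88  87  94 120 141 141 174 223 239 240
 240 235 198 176 180 185 148 121 113 109 119 134]
348 0: [118 123 127 129 125 109  90  83  81  78  79 101 125 126 164 219 229 227
 216 182 165 161 146 125 117 118 128 140 143 143] 
    8: [128 133 136 138 132 117  98  90  89  87  85  97 122 134 144 171 210 235
 240 233 203 180 175 167 133 124 127 133 147 153]
```

View pics/cmp8.png

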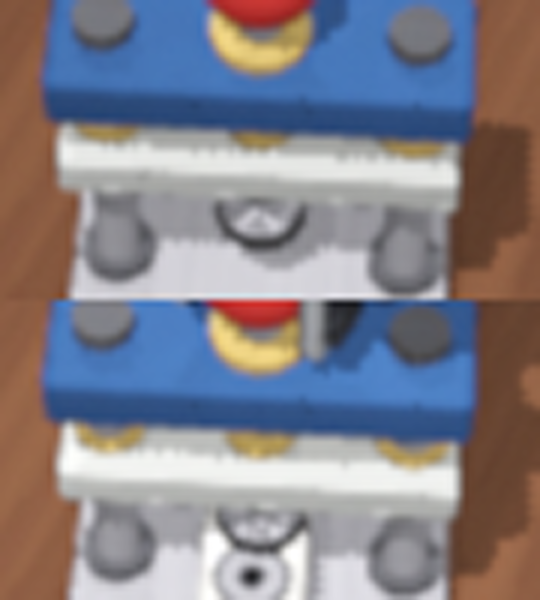

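The plate edge has dropped about 1.9 px, which matches 2.28 rad × 2.55 mm/rad, so there's no slip. I'm holding still a moment to compare the back-torque with the earlier -0.23/-0.25.

{"api": "step_arm", "payload": {"commands": [[0,[0,0,0],0]]}}

```text
time: 15.0
ee_pos: [500.6, 82.3, 164.5]
ee_rot: [0.729, 0.684, 0.004, -0.006]
ft_force: [3.9, 2.6, 2.8]
finger_gap: 37.7
```

```bash
python3 m.py
python3 - <<'E'
from h import *
def W(b): return [p[0]+c_*b[0]-s_*b[1],p[1]+s_*b[0]+c_*b[1],b[2]]
for z in (48,50,52,54,57): print(z,proj("side",[W((96,0,z)),W((80,0,z)),W((92,12,z)),W((92,-12,z))]).round(1).tolist())
a=cv2.imread("pics/side0.png");b=cv2.imread("pics/side8.png")
for x in (320,322,324): print(x,a[282:298,x].sum(1)//3,b[282:298,x].sum(1)//3)
E
```

```text
turned 2.277 yaw -0.064 Mz -0.082 gap 37.7
bed 80.7 -1.4 z 164.5 Fu 1.0 Fv -4.6 Fz 2.8 M [ 0.304 -0.356 -0.082] t 15.0 q6 0.07
48 [[322.8, 292.8], [323.3, 286.2], [328.8, 291.4], [317.1, 290.8]]
50 [[322.8, 292.2], [323.3, 285.6], [328.8, 290.9], [317.0, 290.3]]
52 [[322.8, 291.7], [323.3, 285.1], [328.8, 290.4], [317.0, 289.7]]
54 [[322.8, 291.2], [323.3, 284.6], [328.8, 289.8], [317.0, 289.2]]
57 [[322.8, 290.4], [323.3, 283.7], [328.8, 289.0], [317.0, 288.4]]
320 [158 134 131 148 183 195 166  95  85 146 180 207 213 212 212 212] [176 176 169 150 147 184 205 172  97 108 186 205 173 122 108 158]
322 [154 111 146 191 179 165 169 124  63  92 149 181 207 213 212 213] [177 174 157 128 150 172 186 183 130  82 152 196 143  61  54 121]
324 [156 122 132 162 196 186 169 122  64  92 145 160 181 208 214 214] [177 182 186 147 154 180 181 170 122  84 154 209 207 180 187 208]
```

Back-torque is now -0.08 against -0.24 when free. Forward torque stepped from 0.23 to about 0.29 at ≈1.6 rad, and the foot has moved only ~4 mm while the plate moved ~5.8 mm. All three put foot contact at about 1.6 rad. I'm continuing toward ≈3.15 rad, expecting ~0.35–0.36 N m.

{"api": "step_arm", "payload": {"commands": [[0,[0.1,0.05,0],-0.08],[0,[0,0,0],-0.08],[0,[0,0,0],-0.08],[0,[0,0,0],-0.08]]}}

```text
time: 15.5
ee_pos: [500.9, 82.2, 164.5]
ee_rot: [0.829, 0.559, 0.004, -0.006]
ft_force: [3.0, -0.1, 4.3]
finger_gap: 37.7
```

```bash
python3 m.py
```

```text
turned 2.597 yaw -0.384 Mz 0.332 gap 37.7
bed 80.5 -1.6 z 164.5 Fu -1.2 Fv -2.8 Fz 4.3 M [ 0.115 -0.167  0.332] t 15.5 q6 0.39
```

{"api": "step_arm", "payload": {"commands": [[0,[0,0,0],-0.08]]}}

```text
time: 15.62
ee_pos: [501.0, 82.2, 164.5]
ee_rot: [0.851, 0.525, 0.005, -0.006]
ft_force: [2.6, -0.3, 4.2]
finger_gap: 37.9
```

```bash
python3 m.py
```

```text
turned 2.677 yaw -0.464 Mz 0.322 gap 37.9
bed 80.5 -1.7 z 164.5 Fu -1.2 Fv -2.3 Fz 4.2 M [ 0.192 -0.214  0.322] t 15.625 q6 0.47
```

{"api": "step_arm", "payload": {"commands": [[0,[0,0,0],-0.08]]}}

```text
time: 15.75
ee_pos: [501.0, 82.2, 164.5]
ee_rot: [0.871, 0.491, 0.005, -0.006]
ft_force: [3.0, -0.4, 3.8]
finger_gap: 37.9
```

```bash
python3 m.py
```

```text
turned 2.757 yaw -0.544 Mz 0.353 gap 37.9
bed 80.5 -1.8 z 164.5 Fu -1.5 Fv -2.7 Fz 3.8 M [ 0.185 -0.214  0.353] t 15.75 q6 0.55
```

{"api": "step_arm", "payload": {"commands": [[0,[0,0,0],-0.08]]}}

```text
time: 15.88
ee_pos: [501.1, 82.2, 164.5]
ee_rot: [0.89, 0.456, 0.005, -0.006]
ft_force: [3.3, -0.0, 3.1]
finger_gap: 37.7
```

```bash
python3 m.py
```

```text
turned 2.837 yaw -0.624 Mz 0.312 gap 37.7
bed 80.5 -1.8 z 164.5 Fu -1.2 Fv -3.1 Fz 3.1 M [ 0.184 -0.26   0.312] t 15.875 q6 0.63
```

{"api": "step_arm", "payload": {"commands": [[0,[0,0,0],-0.08]]}}

```text
time: 16.0
ee_pos: [501.2, 82.2, 164.5]
ee_rot: [0.908, 0.42, 0.006, -0.006]
ft_force: [3.3, -0.1, 2.1]
finger_gap: 38.0
```

```bash
python3 m.py
```

```text
turned 2.917 yaw -0.704 Mz 0.339 gap 38.0
bed 80.4 -1.9 z 164.5 Fu -1.3 Fv -3.1 Fz 2.1 M [ 0.116 -0.305  0.339] t 16.0 q6 0.71
```

The torque averages 0.332 at 2.76 rad, about 43 N. That agrees with contact at ~1.55–1.6 rad. A last 0.24 rad completes the quarter turn.

{"api": "step_arm", "payload": {"commands": [[0,[0,0,0],-0.08],[0,[0,0,0],-0.08]]}}

```text
time: 16.25
ee_pos: [501.3, 82.1, 164.5]
ee_rot: [0.938, 0.346, 0.006, -0.006]
ft_force: [4.1, 0.1, 2.5]
finger_gap: 37.8
```

```bash
python3 m.py
```

```text
turned 3.077 yaw -0.864 Mz 0.327 gap 37.8
bed 80.3 -2.0 z 164.5 Fu -1.4 Fv -3.9 Fz 2.5 M [ 0.166 -0.388  0.327] t 16.25 q6 0.87
```

{"api": "step_arm", "payload": {"commands": [[0,[0,0,0],-0.08]]}}

```text
time: 16.38
ee_pos: [501.3, 82.1, 164.5]
ee_rot: [0.951, 0.308, 0.007, -0.005]
ft_force: [4.2, 0.2, 3.2]
finger_gap: 37.8
```

```bash
python3 m.py
```

```text
turned 3.157 yaw -0.944 Mz 0.4 gap 37.8
bed 80.2 -2.0 z 164.5 Fu -1.3 Fv -4.0 Fz 3.2 M [ 0.127 -0.385  0.4  ] t 16.375 q6 0.95
```

{"api": "step_arm", "payload": {"commands": [[0,[0,0,0],0],[0,[0,0,0],0]]}}

```text
time: 16.62
ee_pos: [501.3, 82.1, 164.6]
ee_rot: [0.951, 0.308, 0.007, -0.005]
ft_force: [5.6, 0.3, 3.3]
finger_gap: 37.5
```

```bash
python3 m.py
python3 - <<'E'
from h import *
im=get_image("side");cv2.imwrite("pics/side9.png",im[:,:,::-1])
a=cv2.imread("pics/side0.png");b=cv2.imread("pics/side9.png")
A=np.vstack([a[250:300,280:370],b[250:300,280:370]])
cv2.imwrite("pics/cmp9.png",cv2.resize(A,None,fx=6,fy=6,interpolation=cv2.INTER_CUBIC))
for x in (300,308,348): print(x,a[274:290,x].sum(1)//3,b[274:290,x].sum(1)//3)
for x in (320,322,324): print(x,a[282:298,x].sum(1)//3,b[282:298,x].sum(1)//3)
E
```

```text
turned 3.157 yaw -0.944 Mz 0.055 gap 37.5
bed 80.2 -2.0 z 164.6 Fu -1.8 Fv -5.4 Fz 3.3 M [ 0.221 -0.679  0.055] t 16.625 q6 0.95
300 [192 224 232 226 191 170 169 163 134 119 119 124 137 141 142 141] [137 179 229 241 241 232 200 181 178 171 144 129 128 132 145 151]
308 [185 222 230 225 208 180 168 161 150 149 152 152 152 153 152 168] [186 205 238 242 240 239 232 196 177 175 172 165 162 163 163 163]
348 [125 126 164 219 229 227 216 182 165 161 146 125 117 118 128 140] [118 128 140 153 186 230 239 239 234 195 174 173 164 138 125 129]
320 [158 134 131 148 183 195 166  95  85 146 180 207 213 212 212 212] [186 176 171 150 134 144 167 158  97 109 185 204 173 122 106 157]
322 [154 111 146 191 179 165 169 124  63  92 149 181 207 213 212 213] [191 176 166 135 143 159 183 184 131  82 151 195 143  60  53 120]
324 [156 122 132 162 196 186 169 122  64  92 145 160 181 208 214 214] [194 177 167 139 141 166 177 170 121  84 153 208 206 179 186 207]
```

View pics/cmp9.png

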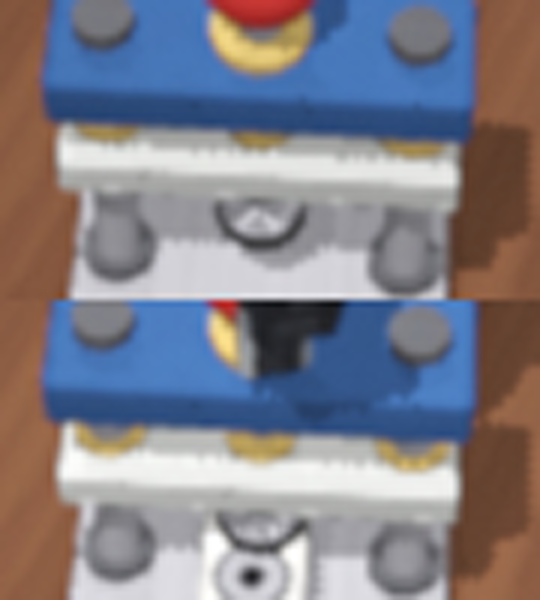

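Between the last two pictures the plate went down further while the foot rim stayed put (dark row ≈291 in both), so the foot is bearing on the link. Releasing and rising.

{"api": "step_arm", "payload": {"commands": [[1,[0,0,0],0],[1,[0,0,0],0],[1,[0,0,0],0],[1,[0,0,0],0],[1,[0,0,2],0],[1,[0,0,4],0],[1,[0,0,5],0],[1,[0,0,5],0],[1,[0,0,0],0],[1,[0,0,0],0]]}}

```text
time: 17.92
ee_pos: [499.5, 81.8, 323.1]
ee_rot: [0.952, 0.307, 0.004, -0.006]
ft_force: [0.2, -1.3, -0.5]
finger_gap: 85.8
```

Run:
```python
from h import *
tcpb();print(sense()["ee_pos"],sense()["finger_gap"])
im=get_image("side");cv2.imwrite("pics/side10.png",im[:,:,::-1])
cv2.imwrite("pics/c10.png",cv2.resize(im[205:330,270:380],None,fx=4.8,fy=4.8,interpolation=cv2.INTER_CUBIC)[:,:,::-1])
a=cv2.imread("pics/side9.png");b=cv2.imread("pics/side10.png")
for x in (300,308,348): print(x,a[274:290,x].sum(1)//3,b[274:290,x].sum(1)//3)
cv2.imwrite("pics/top10.png",get_image("top")[:,:,::-1])
```

```text
bed 80.7 -0.2 z 323.1 Fu -1.3 Fv 0.3 Fz -0.5 M [-0.013  0.015 -0.051] t 17.925 q6 0.96
[499.47110486  81.8218241  323.13978732] 85.75753513364137
300 [137 179 229 241 241 232 200 181 178 171 144 129 128 132 145 151] [132 174 224 235 236 227 195 176 173 165 140 125 123 128 141 145]
308 [186 205 238 242 240 239 232 196 177 175 172 165 162 163 163 163] [182 200 233 237 235 234 227 190 172 171 168 160 158 158 158 158]
348 [118 128 140 153 186 230 239 239 234 195 174 173 164 138 125 129] [114 123 135 147 181 225 234 234 228 190 169 168 160 133 121 125]
```

View pics/c10.png

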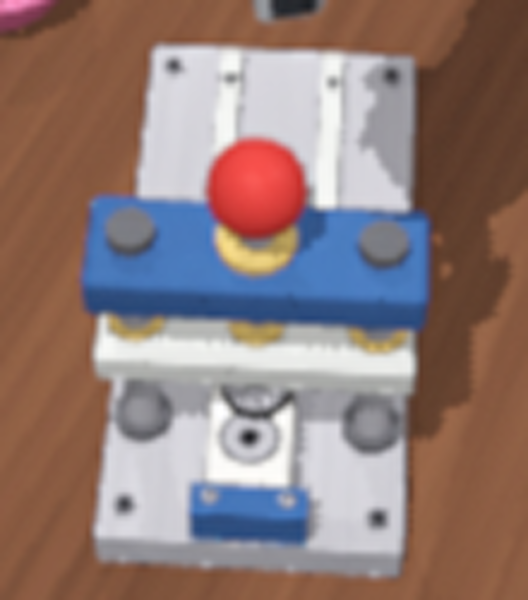

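View pics/side10.png

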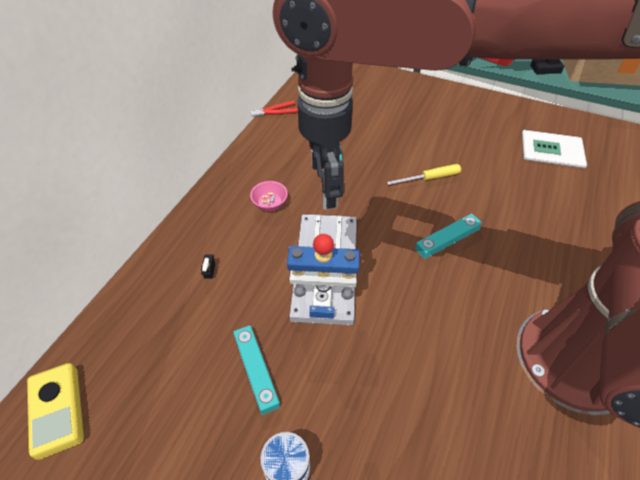

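The link's end is against the stop at crop (250,485), the plate didn't move on release, and the bench items are where they were. Handing in.

```bash
python3 -c "
from plant import *
print(hand_in())"
```

```text
the job is handed in; nothing more can be done
None
```

I pushed the white link about 73 mm along its guides until it met the end stop, then screwed the press down about a quarter turn past contact. I let go, rose clear and handed the job in at about 18 s.

- **Link home:** the push force rose to 17 N with no further movement. The link's bearing sat where it should with the end on the stop, and the last picture shows the link still there.
- **Contact:** the foot reached the link after about 1.6 rad of turning. Three signs agreed: the turning torque stepped up, the back-torque dropped, and the foot stayed put in the pictures while the plate kept going down.
- **Load:** I stopped at 3.16 rad, roughly 50 N on the foot by the torque and the angle. Single torque readings scattered by about 0.03 N m (0.33 and 0.40 at the end), so take the load as good to about ±10 N.
- **One stroke, not several:** the wrist had enough range, and the plate's drop in the pictures matched the turned angle, so the grip did not slip.
- **After release:** the plate did not move, and the bystanders and turquoise look-alikes looked unmoved in the side view.

Two checks were off:
- The gripper read 37.7 mm across the 40 mm ball, although it held.
- Joint 6 came very close to its limit (it read -2.58) while I turned above the press before gripping the ball. I turned it back straight away.

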